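# Run the honing disc at speed and park its clamp at the pointer

### The arm

A 7-joint arm with a two-finger parallel gripper is mounted at the origin on the work surface. World frame = base frame: x ahead of the robot, y to its left, z up, the work surface at z = 0. Lengths are in m, angles in degrees, forces in N, time in s.
With the tool pointing down it reaches from about 0.425 to 0.875 m from the base axis. Payload 9.9 kg.
Tool frame: the origin (TCP) lies midway between the tips of the shut fingers; the grasp point (between the pads) lies 19 mm behind it; z points along the fingers, y is the line along which they close (so a half turn about z gives the same grasp; the last joint's range is limited). The gripper opens to 85 mm and grips with 20 to 120 N. Pads are 22 mm wide; open, the fingers measure 114 mm over their backs; the gripper's body (76 mm by 85 mm) begins 54 mm behind the grasp point. The pads swing forward as they close: fully open they stand 13 mm farther back than shut.
Start: joints at [61.375, 32.985, 1.427, 82.34, -0.859, 64.687, -3.237], TCP at [0.273, -0.617, 0.231] pointing down, gripper open.
Joint ranges: [-157.87, 157.87], [-19.46, 123.44], [-87.15, 90], [11.01, 140.99], [-62.26, 242.26], [9.8, 113.94], [-161.44, 161.44]. Speed limits (degrees/s): [127.2, 127.2, 172.46, 172.46, 180, 180, 180].

### API

Orientations are given as [roll, pitch, yaw] about the fixed x, y, z axes, in that order (R = Rz(yaw) Ry(pitch) Rx(roll)).
In Python, from plant import r, viewer gives the robot as it stands.
- The arm moves only by the tool arm_command, never from a script. Its argument "increments" is a list that holds one entry, the list of rows, each a list of 7 numbers: the shift along the tool's x, y, z normalised to -1 to 1, where 1 is 100 mm, then the turn, a rotation vector about the tool's x, y, z normalised to -1 to 1, where 1 is 180 degrees, then the opening, from 0 (shut) to 1 (fully open). In form: [[[dx, dy, dz, rx, ry, rz, hand], ...]]. A call has 1 to 20 rows; each row is the pose to reach, as a shift and turn from the pose commanded when the call began, along the tool's axes at that moment, turning the shorter way round; what a row does not reach only later rows make up. A row lasts 1/10 s, in which the tool goes at most 50 mm and 8.59 degrees, less where a joint would pass 70% of its speed; a pose out of reach is approached as far as the arm can. A call with a number of a shift or a turn outside -1 to 1 is refused whole. A call with a gripper value outside its range is refused whole. The fingers move at their own pace and stop on an object; "newtons" is the grip in N (left out, the last holds). Time passes only in rows, so rows that repeat a pose let the fingers close. It gives the time, the measured TCP pose, the force, the opening and the grip force at its end, in the units of the state.
- r.state(): the state, without advancing time (a new reading comes with each control period).
- viewer.capture(name): name is "scene" or "top"; returns (picture, depth): 400x640x3 uint8, blue, green, red; 400x640 float32, m along the optical axis (not along the pixel's ray), 0 where there is no reading.
- viewer.calibration(name): a dict with "fx", "fy", "cx", "cy" (pixels), "position" and "rotation" of the camera in the world. Camera axes: x right, y down, z forward; pixel columns grow to the right and rows downward; lengths in m; the calibration is good to about 2 mm. A picture is of the moment at which its call begins. calibration takes no time and is no camera call.
- r.finish_job(): hands the job in; it is judged then, once.
The state is a dict: "time_s": time; "joint_pos": joint angles; "joint_vel": joint speeds; "effort": joint torques, N m; "ee_pos": TCP position; "eef_rot": TCP orientation; "contact_force": force on the tool from outside, world axes, zero at the start; "moment": the same for the moment, N m; "gripper_width": opening from 0.0 (shut) to 1.0 (fully open); "grasp_force": force on a finger pad.
Only numpy, scipy, OpenCV 4.12 (cv2) and the standard library are available. Lean on these libraries where they do the work, as an engineer would, in place of code of your own. Each camera call takes 0.05 s, during which the arm holds its last target. There are 200 camera calls.

### The job

Using only the wooden grip of its crank, bring the heavy leather-faced honing disc up to 17 turns per minute (1.8 rad/s) counter-clockwise as seen from above and keep it between 14 and 20 turns per minute for at least seven seconds, never letting it race past 27. Then bring the disc to a standstill with its clamp bar at the fixed steel pointer, so that the leather can be changed: the pointer must point at the bar, near the middle of its width. Let go of the grip with the disc at rest; do not touch the disc itself and leave everything else on the bench alone.

Things in the scene. Friction and masses are not known exactly. Their poses are not given: they have to be found in the camera images.
- station: Plywood board 320 x 380 x 18 mm fixed on the bench, with a steel pedestal, the honing disc (axis vertical) and a pointer. Origin: centre of the board's underside, on the disc's axis; z up, x from the axis towards the pointer: a 30 mm wide steel post (top 94 mm above the bench) whose short finger ends just outside the disc's rim, 134 mm from the axis.
- wheel (a joint): Angle of the disc against the station, rad, counter-clockwise positive seen from above, unlimited (counts on over turns); at 0 and every 2 pi the clamp bar is at the pointer. Bearing drag nominally 0.010 N m s/rad plus 0.005 N m dry friction; moment of inertia nominally 0.052 kg m2, which may differ by up to 40 percent.
- mark (a point): On the honing disc: point on top of its clamp bar, mid-width, 115 mm from the axis, 100 mm above the bench. The disc: steel with brown leather face, 260 mm across, 22 mm thick, about 6 kg, face 85 mm above the bench; not to be touched. The bar: aluminium, 46 mm radially (82 to 128 mm from the axis), 30 mm wide, 12 mm proud of the leather, with two dark screws.
- stop_point (a point): Fixed point where mark has to come to rest: 115 mm from the axis, straight in from the pointer, 100 mm above the bench.
- knob (a point): Middle of the crank's upright dark wooden grip, 80 mm from the disc's axis, 148 mm above the bench. The grip is a round sleeve 32 mm across, 66 mm tall (115 to 181 mm above the bench), that spins freely on its pin: a gripper can hold it from above without turning. The dark steel crank arm below (top 113 mm above the bench) turns about the disc's axis, clear of leather and clamp bar.
- crank (a joint): Crank angle relative to the disc, rad, counter-clockwise positive, unlimited; 0 along the clamp bar. It drives the disc only through an oil slip coupling: torque = 0.045 N m s/rad (nominal) x speed difference, both ways. The disc follows with about 1 s lag, runs some 20 to 30 percent slower, coasts about 1 s if the crank is held still, for seconds if it is let go (the loose crank goes along).
- tin: Bystander: small metal tin, 48 mm across, 40 mm tall, on a corner of the station's board. Leave alone. Origin: centre of its underside.
- slipstone: Bystander: grey slip stone 70 x 28 x 20 mm on the other near corner of the board. Leave alone. Origin: centre of its underside.
- mallet: Bystander: wooden carver's mallet, about 260 mm long, head 68 mm across, lying on the bench at the left. Origin under its middle.
- blank: Bystander: roughed-out wood blank 200 x 90 x 90 mm on the bench at the right. Origin: centre of its underside.
- gouge_wide: Bystander: gouge about 260 mm long with a wooden handle and a 26 mm blade, lying on the bench at the left. Origin under its middle.
- gouge_narrow: Bystander: gouge about 260 mm long with a 16 mm blade, lying beside the wide one. Origin under its middle.

How it is judged:
By the outcome, as a careful person would: the job done as asked, in the order asked, and still so for the second after the job is handed in, with the robot touching nothing.
It also fails if it takes over 67 s, if anything falls off the work surface, if the arm or the gripper's body presses on something with over 40 N, if the wrist force passes 120 N, or if a joint passes its speed limit or range.

## Working session

There is one attempt and no reset: what is moved stays moved. The work goes in short steps, Python scripts to look and compute and a tool call to move; the robot and the scene stay as the last step left them, time stands still between calls to the robot, and variables do not carry over. Pictures are saved under pics/ and viewed, at most 10 in all, crops included, and the job is handed in when it is done.

Besides the shell and the picture viewer there is one more tool, called after "Call:" as name(argument=value, ...) on one line, values as JSON. arm_command: Moves the arm, as the interface text tells. Scaled input: -1 to 1 covers 100 mm each way for a shift and 180 degrees each way for a turn. Its arguments: {"type":"object","properties":{"increments":{"type":"array","items":{"type":"array","items":{"type":"array","items":{"type":"number"}}}},"newtons":{"type":"number"}},"required":["increments"]}

```bash
mkdir -p pics; ls; cat > h.py <<'E'
import numpy as np, cv2
from plant import r, viewer
def cap(n,f=None):
    p,d=viewer.capture(n)
    if f: cv2.imwrite('pics/'+f,p)
    return p,d
def world(n,d):
    c=viewer.calibration(n); h,w=d.shape
    u,v=np.meshgrid(np.arange(w),np.arange(h))
    P=np.stack([(u-c['cx'])/c['fx']*d,(v-c['cy'])/c['fy']*d,d],-1)
    return P@np.array(c['rotation']).T+np.array(c['position'])
E
python3 - <<'E'
from h import *
s=r.state();print(s)
for n in('top','scene'):
    p,d=cap(n,n+'1.png');np.savez(n+'1.npz',p=p,d=d);print(viewer.calibration(n))
E
```

```text
pics
{'time_s': 0.0, 'joint_pos': array([61.37615054, 33.03222685,  1.42363407, 82.38559347, -0.85866614,
       64.68724229, -3.23639762]), 'joint_vel': array([ 0.02409566,  0.11144446,  0.10619194, -0.05403245, -0.03046106,
        0.05813844,  0.12549255]), 'effort': array([ 3.15554473e-05, -7.65756655e+01,  2.25015566e+00, -2.85973334e+01,
        1.52484683e-02,  1.27110226e-02,  4.97017834e-05]), 'ee_pos': array([ 0.27245291, -0.6170788 ,  0.230453  ]), 'eef_rot': array([-1.79905688e+02,  5.70401069e-03,  2.38254269e+01]), 'contact_force': array([-0.26579789,  0.18774375,  1.02171129]), 'moment': array([0.02245131, 0.06168891, 0.05141967]), 'grasp_force': 0.0, 'gripper_width': 1.0008438311148455}
{'fx': 426.58018259295824, 'fy': 426.58018259295824, 'cx': 315.65260000513007, 'cy': 197.4003998156262, 'position': array([ 0.28607082, -0.03180256,  1.41743541]), 'rotation': array([-169.45273943,    1.214324  ,  -90.66770521])}
{'fx': 430.001705502137, 'fy': 430.001705502137, 'cx': 315.1587376594437, 'cy': 202.64303727764624, 'position': array([ 1.77633961, -0.08075764,  1.29201289]), 'rotation': array([-133.44684319,    0.16236051,   87.02334189])}
```

```bash
sed -i "s/np.array(c\['rotation'\]).T/R.from_euler('xyz',c['rotation'],degrees=True).as_matrix().T/; 1a from scipy.spatial.transform import Rotation as R" h.py
```

```text
(no output)
```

View pics/top1.png

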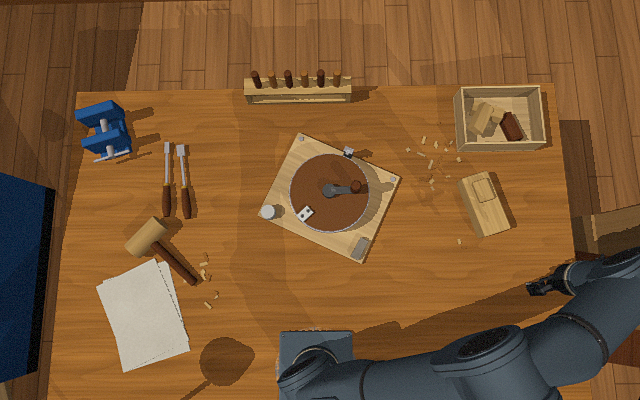

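View pics/scene1.png

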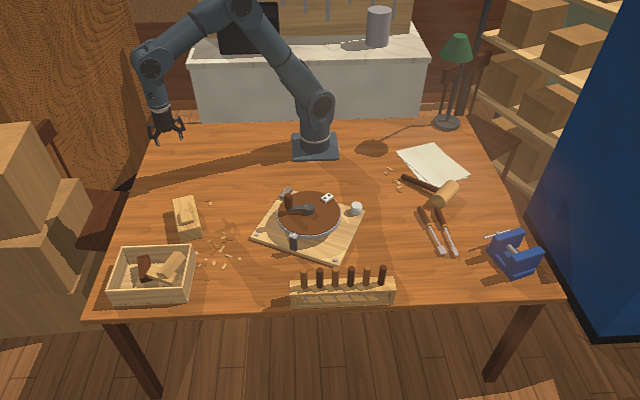

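The top view shows the disc centred near (330,193), the knob at (356,187), the clamp bar at (305,213), the pointer post at (349,152), the tin at (269,212) and the slipstone at (361,247). The scene view agrees with this.

```bash
cat >> h.py <<'E'
def feats(n,p,d,c0,verbose=0):
    W=world(n,d); z=W[...,2]; hsv=cv2.cvtColor(p,cv2.COLOR_BGR2HSV)
    rr=np.hypot(W[...,0]-c0[0],W[...,1]-c0[1])
    return W,z,hsv,rr
E
python3 - <<'E'
from h import *
for n,c in(('top',(330,193)),('scene',(308,215))):
    f=np.load(n+'1.npz');p,d=f['p'],f['d'];W=world(n,d);z=W[...,2]
    print(n,'center px',W[c[1],c[0]])
    c0=W[c[1],c[0],:2]
    rr=np.hypot(W[...,0]-c0[0],W[...,1]-c0[1])
    m=(abs(z-.085)<.006)&(rr<.17)
    hull=cv2.convexHull(W[m][:,:2].astype(np.float32))[:,0]
    print('leather z',np.median(z[m]),'circle',cv2.minEnclosingCircle(hull),m.sum())
    c0=np.array(cv2.minEnclosingCircle(hull)[0]); rr=np.hypot(W[...,0]-c0[0],W[...,1]-c0[1])
    k=(z>.165)&(z<.2)&(rr<.14); print('knobtop',W[k].mean(0),k.sum(), W[k].min(0),W[k].max(0))
    hsv=cv2.cvtColor(p,cv2.COLOR_BGR2HSV)
    b=(z>.088)&(z<.108)&(rr<.132)&(rr>.078)&(hsv[...,1]<60)&(hsv[...,2]>150); print('bar',W[b].mean(0),b.sum(),W[b].min(0),W[b].max(0))
    q=(z>.07)&(z<.105)&(rr>.133)&(rr<.2); print('post',W[q].mean(0),q.sum(),W[q].min(0),W[q].max(0))
    for nm,v in(('bar',W[b].mean(0)),('post',W[q].mean(0)),('knob',W[k].mean(0))):
        e=v[:2]-c0; print(nm,np.hypot(*e),np.degrees(np.arctan2(e[1],e[0])))
    # board outline
    bd=(abs(z-.018)<.006)&(rr<.26)&(hsv[...,1]<140)
    r_=cv2.minAreaRect(W[bd][:,:2].astype(np.float32)); print('board',r_)
f=np.load('top1.npz');cv2.imwrite('pics/crop1.png',cv2.resize(f['p'][120:270,250:410],None,fx=3.5,fy=3.5,interpolation=cv2.INTER_CUBIC))
E
```

```text
top center px [ 0.54230834 -0.05182381  0.1142342 ]
leather z 0.08450942915540671 circle ((0.5645052194595337, -0.05560673028230667), 0.14328087866306305) 4292
knobtop [ 0.55136404 -0.12707412  0.178421  ] 89 [ 0.53840854 -0.14336554  0.16572559] [ 0.56904268 -0.11351635  0.18668107]
bar [0.51095046 0.00726013 0.09668328] 96 [ 0.46446125 -0.12157422  0.09065629] [0.68745136 0.04585745 0.10521686]
post [ 0.48883831 -0.01248446  0.08442105] 283 [ 0.42377598 -0.13891401  0.07063721] [0.70028818 0.07896857 0.10221603]
bar 0.0825854397560483 130.4268734320237
post 0.08709196696325694 150.32135891950153
knob 0.07266552053014474 -100.41896657369932
board ((0.5531373620033264, -0.04792854189872742), (0.38039180636405945, 0.32056307792663574), 64.26852416992188)
scene center px [ 0.57284831 -0.05000993  0.08472497]
leather z 0.08497569179738285 circle ((0.5671393871307373, -0.05518658459186554), 0.14589940011501312) 1902
knobtop [ 0.5586256  -0.12500893  0.17657344] 51 [ 0.54139315 -0.14052076  0.16553539] [ 0.57328783 -0.10964232  0.18608896]
bar [ 0.5466093  -0.01327643  0.09566196] 60 [ 0.46970076 -0.12189501  0.08800289] [0.69034484 0.04791915 0.10448254]
post [ 0.54227374 -0.01979045  0.08521823] 151 [ 0.42454814 -0.12654525  0.07092058] [0.70453522 0.08414656 0.10217874]
bar 0.046668461791061544 116.0983610715623
post 0.043257215438797035 125.08788938233612
knob 0.07033949808805229 -96.95203778599587
board ((0.5528392791748047, -0.0459662526845932), (0.3824382424354553, 0.3276764154434204), 64.08940124511719)
```

View pics/crop1.png

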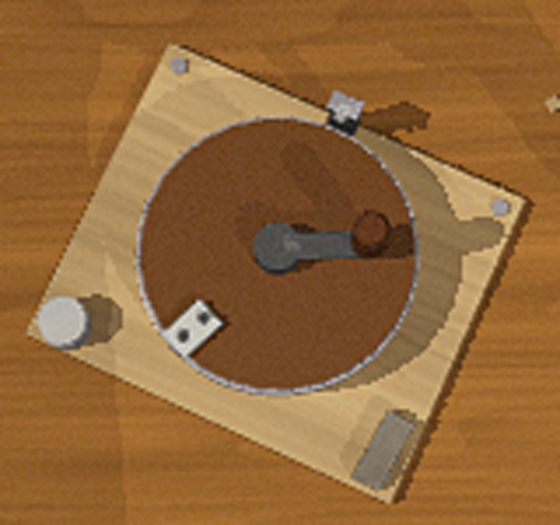

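The crop shows the bar at (193,328), crank hub at (280,247), knob at (370,232) and pointer post and finger at (344,115), in crop pixels (3.5x, offset 250,120). I'll refine these with ray-plane intersections.

```bash
python3 - <<'E'
s=open('h.py').read(); s=s[:s.index('def feats')]
s+='''
def rp(n,uv,z):
    c=viewer.calibration(n); uv=np.atleast_2d(np.asarray(uv,float))
    v=np.c_[(uv[:,0]-c['cx'])/c['fx'],(uv[:,1]-c['cy'])/c['fy'],np.ones(len(uv))]@R.from_euler('xyz',c['rotation'],degrees=True).as_matrix().T
    o=np.array(c['position']); return (o+v*((z-o[2])/v[:,2])[:,None])[:,:2]
def grid(n,z):
    u,v=np.meshgrid(np.arange(640),np.arange(400)); return rp(n,np.c_[u.ravel(),v.ravel()],z).reshape(400,640,2)
C={'top':np.array([.553,-.0475]),'scene':np.array([.553,-.0475])}
def bar(n,p):
    """bar centre (world xy at z=.097): bright unsaturated pixels on the ring 75..135 mm"""
    G=grid(n,.097)-C[n]; rr=np.hypot(G[...,0],G[...,1]); hsv=cv2.cvtColor(p,cv2.COLOR_BGR2HSV)
    m=((rr>.080)&(rr<.126)&(hsv[...,1]<70)&(hsv[...,2]>140)).astype(np.uint8)
    k,l,st,ce=cv2.connectedComponentsWithStats(cv2.morphologyEx(m,cv2.MORPH_CLOSE,np.ones((3,3))))
    if k<2: return None
    i=1+np.argmax(st[1:,4]); g=G[l==i].mean(0); return np.hypot(*g)*1e3,np.degrees(np.arctan2(g[1],g[0])),st[i,4]
'''
open('h.py','w').write(s)
E
python3 - <<'E'
from h import *
for n in('top','scene'):
    f=np.load(n+'1.npz');p,d=f['p'],f['d']
    G=grid(n,.085)-C[n]; hsv=cv2.cvtColor(p,cv2.COLOR_BGR2HSV); rr=np.hypot(G[...,0],G[...,1])
    # leather edge: per direction, outermost leather-coloured
    lab=hsv[187 if n=='top' else 205,310 if n=='top' else 320]; print(n,'leather hsv',lab)
    W=world(n,d)
    m=(abs(W[...,2]-.085)<.01)&(rr<.15)&(hsv[...,1]>150)
    k,l,st,ce=cv2.connectedComponentsWithStats(m.astype(np.uint8));i=1+np.argmax(st[1:,4])
    c,_=cv2.findContours((l==i).astype(np.uint8),cv2.RETR_EXTERNAL,cv2.CHAIN_APPROX_NONE)
    hull=cv2.convexHull(np.vstack(c))[:,0]; P=rp(n,hull,.085)
    A=np.c_[2*P,np.ones(len(P))]; s=np.linalg.lstsq(A,(P**2).sum(1),rcond=None)[0]
    res=np.hypot(*(P-s[:2]).T)-np.sqrt(s[2]+s[:2]@s[:2]);print('circle',s[:2],np.sqrt(s[2]+s[:2]@s[:2]),'res',abs(res).max())
    print('bar',bar(n,p))
    q=rp(n,[(349,152)] if n=='top' else [(293,238)],.092)[0]-C[n]; print('post approx',q,np.hypot(*q),np.degrees(np.arctan2(q[1],q[0])))
    k=(W[...,2]>.174)&(W[...,2]<.188)&(np.hypot(*(np.moveaxis(W[...,:2],-1,0)-C[n][:,None,None]))<.12); print('knob',W[k].mean(0)[:2],(W[k].min(0)+W[k].max(0))[:2]/2,k.sum())
s=r.state();Rt=R.from_euler('xyz',s['eef_rot'],degrees=True)
E
```

```text
top leather hsv [ 13 160 115]
circle [ 0.55325618 -0.04903288] 0.12337984869026863 res 0.0009445027755110996
bar (np.float64(104.45570833259214), np.float64(132.8695872188108), np.int32(128))
post approx [ 0.12722092 -0.06819549] 0.14434607146677852 -28.193085329809808
knob [ 0.55254676 -0.12752492] [ 0.55188965 -0.12844094] 74
scene leather hsv [ 13 161 130]
circle [ 0.55248054 -0.04651236] 0.12366081573208476 res 0.0035248471113253077
bar (np.float64(103.25074258581454), np.float64(130.8339035235894), np.int32(65))
post approx [ 0.14518326 -0.06346901] 0.15845028999559274 -23.61325398635135
knob [ 0.55719784 -0.12422139] [ 0.55734049 -0.12472152] 33
```

Both cameras agree: axis at about (0.553, -0.0475), knob at about (0.5535, -0.127), pointer direction about -26°, bar at about 132°. I'll start the approach.

Call:
arm_command(increments=[[[0.3,-0.22,0,0,0,0,1],[0.6,-0.44,0,0,0,0,1],[0.91,-0.67,0,0,0,0,1]]])

```text
time_s: 0.4
ee_pos: [0.329, -0.5183, 0.2307]
eef_rot: [-179.9, 0.0, 23.8]
contact_force: [0.4, -0.0, 0.1]
gripper_width: 1.001
grasp_force: 0.0
```

Call:
arm_command(increments=[[[0.3,-0.22,0,0,0,0,1],[0.6,-0.44,0,0,0,0,1],[0.91,-0.67,0,0,0,0,1]]])

```text
time_s: 0.7
ee_pos: [0.3854, -0.42, 0.231]
eef_rot: [-180.0, 0.0, 23.8]
contact_force: [0.6, -1.1, 0.2]
gripper_width: 1.003
grasp_force: 0.0
```

Call:
arm_command(increments=[[[0.3,-0.22,0,0,0,0,1],[0.6,-0.44,0,0,0,0,1],[0.91,-0.67,0,0,0,0,1]]])

```text
time_s: 1.0
ee_pos: [0.4415, -0.322, 0.2311]
eef_rot: [-180.0, 0.0, 23.8]
contact_force: [1.1, -0.6, 0.7]
gripper_width: 0.996
grasp_force: 0.0
```

Call:
arm_command(increments=[[[0.3,-0.22,0,0,0,0,1],[0.6,-0.44,0,0,0,0,1],[0.91,-0.67,0,0,0,0,1]]])

```text
time_s: 1.3
ee_pos: [0.4977, -0.224, 0.2311]
eef_rot: [-180.0, 0.0, 23.8]
contact_force: [1.5, -0.7, 0.8]
gripper_width: 0.998
grasp_force: 0.0
```

Call:
arm_command(increments=[[[0.3,-0.22,0,0,0,0.04,1],[0.6,-0.44,0,0,0,0.08,1],[0.91,-0.67,0,0,0,0.13,1],[0.91,-0.67,0,0,0,0.132,1],[0.91,-0.67,0,0,0,0.132,1],[0.91,-0.67,0,0,0,0.132,1]]])

```text
time_s: 1.9
ee_pos: [0.5529, -0.1283, 0.2311]
eef_rot: [180.0, 0.0, 0.1]
contact_force: [-0.8, -0.1, 0.8]
gripper_width: 1.001
grasp_force: 0.0
```

Call:
arm_command(increments=[[[0,-0.01,0.3,0,0,0,1],[0,-0.01,0.6,0,0,0,1],[0,-0.01,0.9,0,0,0,1],[0,-0.01,0.92,0,0,0,1],[0,-0.01,0.92,0,0,0,0.5],[0,-0.01,0.92,0,0,0,0.2],[0,-0.01,0.92,0,0,0,0.2],[0,-0.01,0.92,0,0,0,0.2],[0,-0.01,0.92,0,0,0,0.2],[0,-0.01,0.92,0,0,0,0.2]]], newtons=30)

```text
time_s: 2.9
ee_pos: [0.5549, -0.1294, 0.1414]
eef_rot: [179.8, -0.2, -0.1]
contact_force: [0.2, -8.8, 6.7]
gripper_width: 0.365
grasp_force: 30.5
```

```bash
sed -i "s/^C=.*/C={'top':np.array([.553,-.0485]),'scene':np.array([.5527,-.0468])}/" h.py; cat >> h.py <<'E'
def look(names=('scene','top')):
    import json
    s=r.state(); o=[round(s['time_s'],2),s['ee_pos'].round(4).tolist(),s['contact_force'].round(1).tolist()]
    for n in names:
        p,d=viewer.capture(n); cv2.imwrite(f'pics/{n}_{s["time_s"]:.2f}.png',p); b=bar(n,p); o.append((n,[round(float(x),1) for x in b] if b else None))
    print(o)
E
python3 -c "from h import *; look()"
```

```text
[2.9, [0.5549, -0.1294, 0.1414], [0.2, -8.8, 6.7], ('scene', [102.5, 131.0, 65.0]), ('top', [104.9, 132.3, 133.0])]
```

Call:
arm_command(increments=[[[0.028,0,0,0,0,0,0.2],[0.084,0.011,0,0,0,0,0.2],[0.166,-0.003,0,0,0,0,0.2],[0.274,-0.033,0,0,0,0,0.2],[0.4,-0.092,0,0,0,0,0.2],[0.535,-0.19,0,0,0,0,0.2],[0.647,-0.315,0,0,0,0,0.2],[0.731,-0.46,0,0,0,0,0.2],[0.782,-0.619,0,0,0,0,0.2],[0.8,-0.785,0,0,0,0,0.2]]])

```text
time_s: 4.0
ee_pos: [0.6337, -0.0473, 0.1411]
eef_rot: [180.0, -0.0, 0.1]
contact_force: [-7.7, -0.6, 10.9]
gripper_width: 0.366
grasp_force: 30.7
```

Call:
arm_command(increments=[[[-0.03,-0.178,0,0,0,0,0.2],[-0.094,-0.347,0,0,0,0,0.2],[-0.189,-0.499,0,0,0,0,0.2],[-0.316,-0.625,0,0,0,0,0.2],[-0.468,-0.721,0,0,0,0,0.2],[-0.637,-0.78,0,0,0,0,0.2],[-0.815,-0.8,0,0,0,0,0.2]]])

```text
time_s: 4.7
ee_pos: [0.5525, 0.0308, 0.1411]
eef_rot: [179.9, -0.2, 0.0]
contact_force: [1.0, -10.1, 7.8]
gripper_width: 0.365
grasp_force: 30.6
```

Call:
arm_command(increments=[[[-0.178,0.02,0,0,0,0,0.2],[-0.347,0.079,0,0,0,0,0.2],[-0.499,0.174,0,0,0,0,0.2],[-0.625,0.301,0,0,0,0,0.2],[-0.721,0.453,0,0,0,0,0.2],[-0.78,0.622,0,0,0,0,0.2],[-0.8,0.8,0,0,0,0,0.2]]])

```text
time_s: 5.4
ee_pos: [0.473, -0.0483, 0.1411]
eef_rot: [-180.0, -0.2, 0.1]
contact_force: [2.6, 0.2, 8.4]
gripper_width: 0.367
grasp_force: 30.7
```

```bash
python3 -c "from h import *; look()"
```

```text
[5.4, [0.473, -0.0483, 0.1411], [2.6, 0.2, 8.4], ('scene', [103.5, -88.3, 70.0]), ('top', [105.6, -84.3, 127.0])]
```

Call:
arm_command(increments=[[[0.02,0.193,0,0,0,0,0.2],[0.079,0.362,0,0,0,0,0.2],[0.174,0.514,0,0,0,0,0.2],[0.301,0.64,0,0,0,0,0.2],[0.453,0.736,0,0,0,0,0.2],[0.622,0.795,0,0,0,0,0.2],[0.8,0.815,0,0,0,0,0.2]]])

```text
time_s: 6.2
ee_pos: [0.5539, -0.13, 0.1412]
eef_rot: [180.0, -0.2, 0.0]
contact_force: [0.2, 3.7, 8.4]
gripper_width: 0.361
grasp_force: 30.7
```

Call:
arm_command(increments=[[[0.178,-0.02,0,0,0,0,0.2],[0.347,-0.079,0,0,0,0,0.2],[0.499,-0.174,0,0,0,0,0.2],[0.625,-0.301,0,0,0,0,0.2],[0.721,-0.453,0,0,0,0,0.2],[0.78,-0.622,0,0,0,0,0.2],[0.8,-0.8,0,0,0,0,0.2]]])

```text
time_s: 6.9
ee_pos: [0.6335, -0.0487, 0.1412]
eef_rot: [180.0, -0.2, 0.1]
contact_force: [-2.9, -0.1, 9.3]
gripper_width: 0.363
grasp_force: 30.7
```

```bash
python3 -c "from h import *; look(['scene'])"
```

```text
[6.9, [0.6335, -0.0487, 0.1412], [-2.9, -0.1, 9.3], ('scene', [104.3, 48.3, 71.0])]
```

Call:
arm_command(increments=[[[-0.02,-0.178,0,0,0,0,0.2],[-0.079,-0.347,0,0,0,0,0.2],[-0.174,-0.499,0,0,0,0,0.2],[-0.301,-0.625,0,0,0,0,0.2],[-0.453,-0.721,0,0,0,0,0.2],[-0.622,-0.78,0,0,0,0,0.2],[-0.8,-0.8,0,0,0,0,0.2]]])

```text
time_s: 7.65
ee_pos: [0.5527, 0.0307, 0.1412]
eef_rot: [180.0, -0.2, 0.1]
contact_force: [0.5, -6.0, 7.2]
gripper_width: 0.362
grasp_force: 30.8
```

```bash
python3 -c "from h import *; look(['scene'])"
```

```text
[7.65, [0.5527, 0.0307, 0.1412], [0.5, -6.0, 7.2], ('scene', [125.4, -87.2, 4.0])]
```

Call:
arm_command(increments=[[[-0.178,0.02,0,0,0,0,0.2],[-0.347,0.079,0,0,0,0,0.2],[-0.499,0.174,0,0,0,0,0.2],[-0.625,0.301,0,0,0,0,0.2],[-0.721,0.453,0,0,0,0,0.2],[-0.78,0.622,0,0,0,0,0.2],[-0.8,0.8,0,0,0,0,0.2]]])

```text
time_s: 8.4
ee_pos: [0.473, -0.0498, 0.1411]
eef_rot: [-180.0, -0.2, 0.1]
contact_force: [4.6, -0.3, 8.1]
gripper_width: 0.365
grasp_force: 30.8
```

```bash
python3 -c "from h import *; look(['scene'])"
```

```text
[8.4, [0.473, -0.0498, 0.1411], [4.6, -0.3, 8.1], ('scene', [104.2, -167.3, 28.0])]
```

Call:
arm_command(increments=[[[0.02,0.178,0,0,0,0,0.2],[0.079,0.347,0,0,0,0,0.2],[0.174,0.499,0,0,0,0,0.2],[0.301,0.625,0,0,0,0,0.2],[0.453,0.721,0,0,0,0,0.2],[0.622,0.78,0,0,0,0,0.2],[0.8,0.8,0,0,0,0,0.2]]])

```text
time_s: 9.15
ee_pos: [0.5539, -0.1299, 0.1412]
eef_rot: [180.0, -0.2, 0.0]
contact_force: [0.2, 4.3, 8.4]
gripper_width: 0.365
grasp_force: 30.8
```

Call:
arm_command(increments=[[[0.178,-0.02,0,0,0,0,0.2],[0.347,-0.079,0,0,0,0,0.2],[0.499,-0.174,0,0,0,0,0.2],[0.625,-0.301,0,0,0,0,0.2],[0.721,-0.453,0,0,0,0,0.2],[0.78,-0.622,0,0,0,0,0.2],[0.8,-0.8,0,0,0,0,0.2]]])

```text
time_s: 9.85
ee_pos: [0.6335, -0.0488, 0.1412]
eef_rot: [180.0, -0.2, 0.1]
contact_force: [-4.0, 0.2, 9.4]
gripper_width: 0.365
grasp_force: 30.8
```

```bash
python3 -c "from h import *; look(['scene'])"
```

```text
[9.85, [0.6335, -0.0488, 0.1412], [-4.0, 0.2, 9.4], ('scene', [102.2, -33.3, 55.0])]
```

Call:
arm_command(increments=[[[-0.02,-0.178,0,0,0,0,0.2],[-0.079,-0.347,0,0,0,0,0.2],[-0.174,-0.499,0,0,0,0,0.2],[-0.301,-0.625,0,0,0,0,0.2],[-0.453,-0.721,0,0,0,0,0.2],[-0.622,-0.78,0,0,0,0,0.2],[-0.8,-0.8,0,0,0,0,0.2]]])

```text
time_s: 10.6
ee_pos: [0.5527, 0.0307, 0.1412]
eef_rot: [180.0, -0.2, 0.1]
contact_force: [1.2, -5.1, 9.4]
gripper_width: 0.363
grasp_force: 30.8
```

Call:
arm_command(increments=[[[-0.178,0.02,0,0,0,0,0.2],[-0.347,0.079,0,0,0,0,0.2],[-0.499,0.174,0,0,0,0,0.2],[-0.625,0.301,0,0,0,0,0.2],[-0.721,0.453,0,0,0,0,0.2],[-0.78,0.622,0,0,0,0,0.2],[-0.8,0.8,0,0,0,0,0.2]]])

```text
time_s: 11.3
ee_pos: [0.473, -0.0498, 0.1411]
eef_rot: [-180.0, -0.2, 0.1]
contact_force: [3.7, 1.1, 7.7]
gripper_width: 0.366
grasp_force: 30.8
```

```bash
python3 -c "from h import *; look()"
```

```text
[11.3, [0.473, -0.0498, 0.1411], [3.7, 1.1, 7.7], ('scene', [103.6, 105.6, 67.0]), ('top', [105.2, 111.5, 143.0])]
```

Disc speed is about 1.66 rad/s (15.8 rpm). I'll raise the crank speed about 10 % to reach 1.8.

Call:
arm_command(increments=[[[0.027,0.207,0,0,0,0,0.2],[0.107,0.4,0,0,0,0,0.2],[0.234,0.566,0,0,0,0,0.2],[0.4,0.693,0,0,0,0,0.2],[0.593,0.773,0,0,0,0,0.2],[0.8,0.8,0,0,0,0,0.2]]])

```text
time_s: 12.0
ee_pos: [0.5539, -0.13, 0.1412]
eef_rot: [-180.0, -0.2, 0.0]
contact_force: [-0.6, 6.2, 7.3]
gripper_width: 0.36
grasp_force: 30.9
```

Call:
arm_command(increments=[[[0.178,-0.02,0,0,0,0,0.2],[0.347,-0.079,0,0,0,0,0.2],[0.499,-0.174,0,0,0,0,0.2],[0.625,-0.301,0,0,0,0,0.2],[0.721,-0.453,0,0,0,0,0.2],[0.78,-0.622,0,0,0,0,0.2],[0.8,-0.8,0,0,0,0,0.2]]])

```text
time_s: 12.7
ee_pos: [0.6335, -0.0487, 0.1412]
eef_rot: [180.0, -0.2, 0.1]
contact_force: [-3.6, 0.1, 8.1]
gripper_width: 0.365
grasp_force: 30.9
```

Call:
arm_command(increments=[[[-0.027,-0.207,0,0,0,0,0.2],[-0.107,-0.4,0,0,0,0,0.2],[-0.234,-0.566,0,0,0,0,0.2],[-0.4,-0.693,0,0,0,0,0.2],[-0.593,-0.773,0,0,0,0,0.2],[-0.8,-0.8,0,0,0,0,0.2]]])

```text
time_s: 13.3
ee_pos: [0.5526, 0.0307, 0.1411]
eef_rot: [180.0, -0.2, 0.1]
contact_force: [-0.1, -8.6, 7.2]
gripper_width: 0.37
grasp_force: 31.0
```

Call:
arm_command(increments=[[[-0.178,0.02,0,0,0,0,0.2],[-0.347,0.079,0,0,0,0,0.2],[-0.499,0.174,0,0,0,0,0.2],[-0.625,0.301,0,0,0,0,0.2],[-0.721,0.453,0,0,0,0,0.2],[-0.78,0.622,0,0,0,0,0.2],[-0.8,0.8,0,0,0,0,0.2]]])

```text
time_s: 14.0
ee_pos: [0.473, -0.0498, 0.1411]
eef_rot: [-180.0, -0.2, 0.1]
contact_force: [3.4, 0.4, 8.5]
gripper_width: 0.363
grasp_force: 31.0
```

```bash
python3 -c "from h import *; look(['scene'])"
```

```text
[14.0, [0.473, -0.0498, 0.1411], [3.4, 0.4, 8.5], ('scene', [104.0, 23.1, 73.0])]
```

Call:
arm_command(increments=[[[0.027,0.207,0,0,0,0,0.2],[0.107,0.4,0,0,0,0,0.2],[0.234,0.566,0,0,0,0,0.2],[0.4,0.693,0,0,0,0,0.2],[0.593,0.773,0,0,0,0,0.2],[0.8,0.8,0,0,0,0,0.2]]])

```text
time_s: 14.65
ee_pos: [0.5539, -0.13, 0.1412]
eef_rot: [180.0, -0.2, 0.0]
contact_force: [0.6, 6.0, 8.1]
gripper_width: 0.362
grasp_force: 31.0
```

Call:
arm_command(increments=[[[0.178,-0.02,0,0,0,0,0.2],[0.347,-0.079,0,0,0,0,0.2],[0.499,-0.174,0,0,0,0,0.2],[0.625,-0.301,0,0,0,0,0.2],[0.721,-0.453,0,0,0,0,0.2],[0.78,-0.622,0,0,0,0,0.2],[0.8,-0.8,0,0,0,0,0.2]]])

```text
time_s: 15.35
ee_pos: [0.6335, -0.0487, 0.1412]
eef_rot: [180.0, -0.2, 0.1]
contact_force: [-3.2, -0.4, 8.7]
gripper_width: 0.362
grasp_force: 31.0
```

```bash
python3 -c "from h import *; look(['scene'])"
```

```text
[15.35, [0.6335, -0.0487, 0.1412], [-3.2, -0.4, 8.7], ('scene', [125.5, -85.9, 3.0])]
```

Mean speed is now 1.79 rad/s. I'll hold this for about 5 s more.

Call:
arm_command(increments=[[[-0.027,-0.207,0,0,0,0,0.2],[-0.107,-0.4,0,0,0,0,0.2],[-0.234,-0.566,0,0,0,0,0.2],[-0.4,-0.693,0,0,0,0,0.2],[-0.593,-0.773,0,0,0,0,0.2],[-0.8,-0.8,0,0,0,0,0.2]]])

```text
time_s: 16.0
ee_pos: [0.5526, 0.0307, 0.1411]
eef_rot: [180.0, -0.2, 0.1]
contact_force: [0.5, -7.5, 8.0]
gripper_width: 0.365
grasp_force: 31.1
```

Call:
arm_command(increments=[[[-0.178,0.02,0,0,0,0,0.2],[-0.347,0.079,0,0,0,0,0.2],[-0.499,0.174,0,0,0,0,0.2],[-0.625,0.301,0,0,0,0,0.2],[-0.721,0.453,0,0,0,0,0.2],[-0.78,0.622,0,0,0,0,0.2],[-0.8,0.8,0,0,0,0,0.2]]])

```text
time_s: 16.7
ee_pos: [0.473, -0.0498, 0.1411]
eef_rot: [-180.0, -0.2, 0.1]
contact_force: [3.9, 0.6, 8.1]
gripper_width: 0.364
grasp_force: 31.1
```

```bash
python3 -c "from h import *; look(['scene'])"
```

```text
[16.7, [0.473, -0.0498, 0.1411], [3.9, 0.6, 8.1], ('scene', [104.4, -54.3, 73.0])]
```

Call:
arm_command(increments=[[[0.027,0.207,0,0,0,0,0.2],[0.107,0.4,0,0,0,0,0.2],[0.234,0.566,0,0,0,0,0.2],[0.4,0.693,0,0,0,0,0.2],[0.593,0.773,0,0,0,0,0.2],[0.8,0.8,0,0,0,0,0.2]]])

```text
time_s: 17.35
ee_pos: [0.5539, -0.13, 0.1412]
eef_rot: [-180.0, -0.2, 0.0]
contact_force: [0.1, 5.9, 7.7]
gripper_width: 0.365
grasp_force: 31.1
```

Call:
arm_command(increments=[[[0.178,-0.02,0,0,0,0,0.2],[0.347,-0.079,0,0,0,0,0.2],[0.499,-0.174,0,0,0,0,0.2],[0.625,-0.301,0,0,0,0,0.2],[0.721,-0.453,0,0,0,0,0.2],[0.78,-0.622,0,0,0,0,0.2],[0.8,-0.8,0,0,0,0,0.2]]])

```text
time_s: 18.05
ee_pos: [0.6335, -0.0487, 0.1412]
eef_rot: [180.0, -0.2, 0.1]
contact_force: [-3.3, -0.7, 8.6]
gripper_width: 0.365
grasp_force: 31.1
```

Call:
arm_command(increments=[[[-0.027,-0.207,0,0,0,0,0.2],[-0.107,-0.4,0,0,0,0,0.2],[-0.234,-0.566,0,0,0,0,0.2],[-0.4,-0.693,0,0,0,0,0.2],[-0.593,-0.773,0,0,0,0,0.2],[-0.8,-0.8,0,0,0,0,0.2]]])

```text
time_s: 18.65
ee_pos: [0.5526, 0.0307, 0.1412]
eef_rot: [180.0, -0.2, 0.1]
contact_force: [-0.2, -7.2, 8.4]
gripper_width: 0.362
grasp_force: 31.2
```

Call:
arm_command(increments=[[[-0.178,0.02,0,0,0,0,0.2],[-0.347,0.079,0,0,0,0,0.2],[-0.499,0.174,0,0,0,0,0.2],[-0.625,0.301,0,0,0,0,0.2],[-0.721,0.453,0,0,0,0,0.2],[-0.78,0.622,0,0,0,0,0.2],[-0.8,0.8,0,0,0,0,0.2]]])

```text
time_s: 19.35
ee_pos: [0.473, -0.0498, 0.1411]
eef_rot: [-180.0, -0.2, 0.1]
contact_force: [3.0, 0.3, 8.0]
gripper_width: 0.363
grasp_force: 31.2
```

```bash
python3 -c "from h import *; look(['scene'])"
```

```text
[19.35, [0.473, -0.0498, 0.1411], [3.0, 0.3, 8.0], ('scene', [104.6, -135.6, 51.0])]
```

At 19.35 s the speed has held at about 1.83 rad/s (17.5 rpm). The bar is at -136° and the target is about -26°, so holding the crank here should coast it roughly to the pointer.

Call:
arm_command(increments=[[[0,0,0,0,0,0,0.2],[0,0,0,0,0,0,0.2],[0,0,0,0,0,0,0.2],[0,0,0,0,0,0,0.2],[0,0,0,0,0,0,0.2],[0,0,0,0,0,0,0.2],[0,0,0,0,0,0,0.2],[0,0,0,0,0,0,0.2]]])

```text
time_s: 20.2
ee_pos: [0.4732, -0.0495, 0.1411]
eef_rot: [-180.0, -0.2, 0.1]
contact_force: [-1.5, 0.3, 12.9]
gripper_width: 0.362
grasp_force: 31.6
```

```bash
python3 -c "from h import *; look()"
```

```text
[20.2, [0.4732, -0.0495, 0.1411], [-1.5, 0.3, 12.9], ('scene', [103.7, -83.9, 69.0]), ('top', [105.7, -83.8, 116.0])]
```

Call:
arm_command(increments=[[[0,0,0,0,0,0,0.2],[0,0,0,0,0,0,0.2],[0,0,0,0,0,0,0.2],[0,0,0,0,0,0,0.2],[0,0,0,0,0,0,0.2],[0,0,0,0,0,0,0.2],[0,0,0,0,0,0,0.2],[0,0,0,0,0,0,0.2]]])

```text
time_s: 21.1
ee_pos: [0.4732, -0.0494, 0.1411]
eef_rot: [-180.0, -0.2, 0.1]
contact_force: [-2.5, 1.7, 11.9]
gripper_width: 0.366
grasp_force: 31.6
```

```bash
python3 -c "from h import *; look()"
```

```text
[21.1, [0.4732, -0.0494, 0.1411], [-2.5, 1.7, 11.9], ('scene', [105.3, -72.1, 73.0]), ('top', [107.6, -72.8, 101.0])]
```

Call:
arm_command(increments=[[[0,0,0,0,0,0,0.2],[0,0,0,0,0,0,0.2],[0,0,0,0,0,0,0.2],[0,0,0,0,0,0,0.2],[0,0,0,0,0,0,0.2],[0,0,0,0,0,0,0.2],[0,0,0,0,0,0,0.2],[0,0,0,0,0,0,0.2],[0,0,0,0,0,0,0.2],[0,0,0,0,0,0,0.2],[0,0,0,0,0,0,0.2],[0,0,0,0,0,0,0.2],[0,0,0,0,0,0,0.2],[0,0,0,0,0,0,0.2],[0,0,0,0,0,0,0.2],[0,0,0,0,0,0,0.2]]])

```text
time_s: 22.8
ee_pos: [0.4732, -0.0494, 0.1411]
eef_rot: [-180.0, -0.2, 0.1]
contact_force: [-2.6, -0.2, 12.3]
gripper_width: 0.361
grasp_force: 31.6
```

```bash
python3 - <<'E'
from h import *
look()
import glob,os
f=sorted(glob.glob('pics/scene_*'),key=os.path.getmtime)[-1];g=sorted(glob.glob('pics/top_*'),key=os.path.getmtime)[-1]
a=cv2.imread(f)[170:270,240:380];b=cv2.imread(g)[120:270,250:410]
z=lambda i:cv2.resize(i,(390,int(390*i.shape[0]/i.shape[1])),interpolation=cv2.INTER_CUBIC)
a,b=z(a),z(b);a=cv2.copyMakeBorder(a,0,b.shape[0]-a.shape[0],0,0,cv2.BORDER_CONSTANT);cv2.imwrite('pics/c2.png',np.hstack([a,b]))
E
```

```text
[22.8, [0.4732, -0.0494, 0.1411], [-2.6, -0.2, 12.3], ('scene', [104.0, -70.4, 69.0]), ('top', [109.2, -72.1, 106.0])]
```

View pics/c2.png

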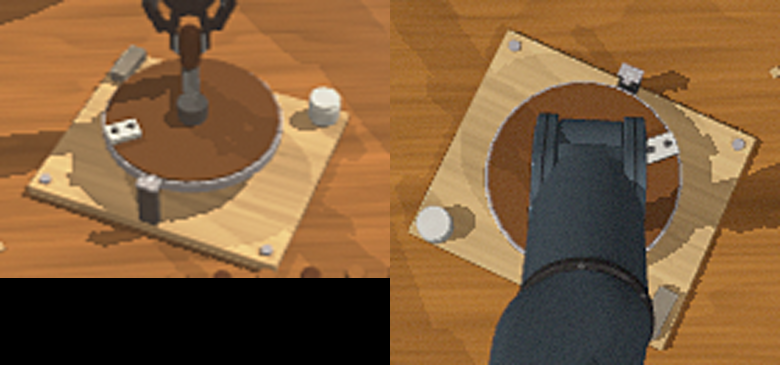

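Left panel (scene): bar at (122,130), stopped short of the pointer post at (150,190). Right panel (top): bar at (660,148), pointer at (628,78). The disc is at rest at about -71° and needs about +45°.

Call:
arm_command(increments=[[[0.004,0.084,0,0,0,0,0.2],[0.017,0.166,0,0,0,0,0.2],[0.039,0.247,0,0,0,0,0.2],[0.069,0.325,0,0,0,0,0.2],[0.107,0.4,0,0,0,0,0.2],[0.153,0.47,0,0,0,0,0.2],[0.205,0.535,0,0,0,0,0.2],[0.265,0.595,0,0,0,0,0.2],[0.33,0.647,0,0,0,0,0.2],[0.4,0.693,0,0,0,0,0.2],[0.4,0.693,0,0,0,0,0.2],[0.4,0.693,0,0,0,0,0.2],[0.4,0.693,0,0,0,0,0.2],[0.4,0.693,0,0,0,0,0.2],[0.4,0.693,0,0,0,0,0.2],[0.4,0.693,0,0,0,0,0.2],[0.4,0.693,0,0,0,0,0.2],[0.4,0.693,0,0,0,0,0.2],[0.4,0.693,0,0,0,0,0.2],[0.4,0.693,0,0,0,0,0.2]]])

```text
time_s: 24.9
ee_pos: [0.5134, -0.1191, 0.1412]
eef_rot: [180.0, -0.2, 0.1]
contact_force: [-1.0, -0.7, 10.4]
gripper_width: 0.366
grasp_force: 31.3
```

Call:
arm_command(increments=[[[0,0,0,0,0,0,0.2],[0,0,0,0,0,0,0.2],[0,0,0,0,0,0,0.2],[0,0,0,0,0,0,0.2],[0,0,0,0,0,0,0.2],[0,0,0,0,0,0,0.2]]])

```text
time_s: 25.5
ee_pos: [0.5134, -0.1191, 0.1412]
eef_rot: [180.0, -0.2, 0.1]
contact_force: [-0.7, -1.0, 9.9]
gripper_width: 0.362
grasp_force: 31.3
```

```bash
python3 - <<'E'
from h import *
look()
import glob,os
f=sorted(glob.glob('pics/scene_*'),key=os.path.getmtime)[-1];g=sorted(glob.glob('pics/top_*'),key=os.path.getmtime)[-1]
a=cv2.imread(f)[190:260,250:350];b=cv2.imread(g)[130:230,290:400]
z=lambda i:cv2.resize(i,(400,int(400*i.shape[0]/i.shape[1])),interpolation=cv2.INTER_CUBIC)
a,b=z(a),z(b);a=cv2.copyMakeBorder(a,0,b.shape[0]-a.shape[0],0,0,cv2.BORDER_CONSTANT);cv2.imwrite('pics/c3.png',np.hstack([a,b]))
E
```

```text
[25.5, [0.5134, -0.1191, 0.1412], [-0.7, -1.0, 9.9], ('scene', [103.8, -33.8, 77.0]), ('top', [121.9, 49.1, 25.0])]
```

View pics/c3.png

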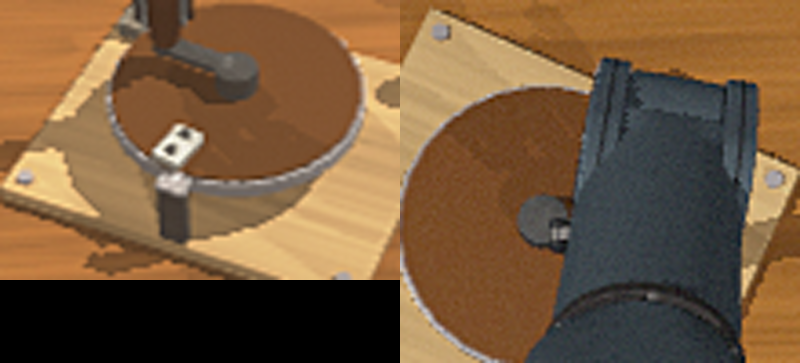

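The scene panel (4x) shows the bar at (178,147) a little clockwise of the pointer post top at (174,182). The top camera is blocked. I'll pin down the pointer direction in the scene camera.

```bash
python3 - <<'E'
from h import *
import glob
from scipy.optimize import least_squares
P=[]
for f in sorted(glob.glob('pics/scene_*.png')):
    b=bar('scene',cv2.imread(f))
    if b and b[2]>50: a=np.radians(b[1]); P.append(C['scene']+b[0]/1e3*np.array([np.cos(a),np.sin(a)]))
P=np.array(P); s=least_squares(lambda q:np.hypot(*(P-q[:2]).T)-q[2],[*C['scene'],.105]).x; print('centre from bar',s,len(P))
p0=cv2.imread('pics/scene_25.50.png')
# post top / board in the scene picture
d=np.load('scene1.npz')['d']; 
print(cv2.cvtColor(p0,cv2.COLOR_BGR2HSV)[229:252,288:300,2])
for nm in('scene','top'):
    for uv in ([(293.0,235.0),(293.7,235.8)] if nm=='scene' else [(250+345/3.5,120+105/3.5),(250+346/3.5,120+108/3.5)]):
        q=rp(nm,uv,.094)[0]-(s[:2] if nm=='scene' else C['top']); print(nm,np.hypot(*q),np.degrees(np.arctan2(q[1],q[0])))
E
```

```text
centre from bar [ 0.55269284 -0.0470924   0.10374479] 12
[[113 137 161 209 249 246 246 237 163 128 114 116]
 [121 104 116 136 156 209 240 165 129 116 116 119]
 [114 113  93  99 115 133 150 139 115 116 117 118]
 [108 107 105  99  93 110 123 124 105 118 125 133]
 [107 108 143 156 124 164 200 177 101  97 119 129]
 [123 157 218 197 201 234 241 182 151 145  95  96]
 [137 180 208 198 206 218 204 199 203 179 111 129]
 [136 163 208 225 205 202 196 200 189 139 107 114]
 [129  94 114 136 159 200 222 205 174 105 110 110]
 [136  86  61  68  90 129 157 154 144 103 128 126]
 [137  90  61  63  63  69  77  80  89 113 134 129]
 [131  89  63  68  67  66  64  65  84 123 144 136]
 [129  85  64  68  69  69  68  67  87 128 151 142]
 [154  83  62  69  70  69  69  68  77 118 153 147]
 [167 121  60  67  70  70  69  67  76 115 150 146]
 [162 123  61  66  70  68  68  66  76 114 147 142]
 [160 120  59  69  70  69  70  68  75 117 151 145]
 [162 143  59  69  71  70  69  67  71 110 149 145]
 [160 143  57  67  69  70  70  67  68 105 148 144]
 [161 139  53  64  66  69  66  67  65 101 145 137]
 [147 148 113  69  69  63  63  62  64  97 129 125]
 [132 133 136 143 139 106  68  62 116 205 232 228]
 [129 134 133 135 134 136 141 133 167 240 233 226]]
scene 0.14671358058455256 -25.692683103095433
scene 0.14943063859930172 -24.112138990471653
top 0.14870894779934868 -26.290001309107275
top 0.14651534024095922 -27.084539135097533
```

Call:
arm_command(increments=[[[0.042,0.023,0,0,0,0,0.2],[0.085,0.042,0,0,0,0,0.2],[0.129,0.06,0,0,0,0,0.2],[0.174,0.075,0,0,0,0,0.2],[0.22,0.087,0,0,0,0,0.2],[0.22,0.087,0,0,0,0,0.2],[0.22,0.087,0,0,0,0,0.2],[0.22,0.087,0,0,0,0,0.2],[0.22,0.087,0,0,0,0,0.2],[0.22,0.087,0,0,0,0,0.2],[0.22,0.087,0,0,0,0,0.2],[0.22,0.087,0,0,0,0,0.2],[0.22,0.087,0,0,0,0,0.2],[0.22,0.087,0,0,0,0,0.2],[0.22,0.087,0,0,0,0,0.2],[0.22,0.087,0,0,0,0,0.2]]])

```text
time_s: 27.2
ee_pos: [0.5355, -0.1278, 0.1412]
eef_rot: [180.0, -0.2, 0.1]
contact_force: [-0.2, -1.4, 9.8]
gripper_width: 0.363
grasp_force: 31.3
```

```bash
python3 -c "from h import *; look(['scene']*3)"
```

```text
[27.2, [0.5355, -0.1278, 0.1412], [-0.2, -1.4, 9.8], ('scene', [105.2, -27.0, 71.0]), ('scene', [105.2, -27.0, 71.0]), ('scene', [105.2, -27.0, 71.0])]
```

At rest at about -27.0°, within roughly 1° of the pointer. I'll let go, rise and clear the view.

Call:
arm_command(increments=[[[0,0,0,0,0,0,0.4],[0,0,0,0,0,0,0.5],[0,0,0,0,0,0,0.7],[0,0,0,0,0,0,1],[0,0,0,0,0,0,1],[0,0,0,0,0,0,1],[0,0,-0.2,0,0,0,1],[0,0,-0.5,0,0,0,1],[0,0,-0.8,0,0,0,1],[0,0,-1,0,0,0,1],[0,0,-1,0,0,0,1]]])

```text
time_s: 28.45
ee_pos: [0.5355, -0.1277, 0.2421]
eef_rot: [180.0, -0.3, 0.1]
contact_force: [0.3, 0.0, -0.5]
gripper_width: 1.003
grasp_force: 0.0
```

Call:
arm_command(increments=[[[0,0.4,0,0,0,0,1],[0,0.8,0,0,0,0,1],[0,1,0,0,0,0,1]]])

```text
time_s: 28.75
ee_pos: [0.5331, -0.2309, 0.2384]
eef_rot: [179.9, 0.1, -0.1]
contact_force: [1.3, -0.6, 0.1]
gripper_width: 0.997
grasp_force: 0.0
```

Call:
arm_command(increments=[[[0,0.4,0,0,0,0,1],[0,0.8,0,0,0,0,1],[0,1,0,0,0,0,1],[0,1,0,0,0,0,1]]])

```text
time_s: 29.15
ee_pos: [0.5326, -0.3311, 0.2378]
eef_rot: [179.9, 0.1, -0.2]
contact_force: [0.2, -0.6, 0.5]
gripper_width: 0.994
grasp_force: 0.0
```

```bash
python3 - <<'E'
from h import *
look()
import glob,os
f=sorted(glob.glob('pics/scene_*'),key=os.path.getmtime)[-1];g=sorted(glob.glob('pics/top_*'),key=os.path.getmtime)[-1]
a=cv2.imread(f)[200:260,255:335];b=cv2.imread(g)[130:190,310:390]
z=lambda i:cv2.resize(i,(400,300),interpolation=cv2.INTER_CUBIC)
cv2.imwrite('pics/c4.png',np.hstack([z(a),z(b)]))
# board outline angle, whole-board view
for n,F in(('top',g),('scene',f)):
    p,d=cap(n);W=world(n,d);hsv=cv2.cvtColor(p,cv2.COLOR_BGR2HSV)
    rr=np.hypot(W[...,0]-C[n][0],W[...,1]-C[n][1])
    m=(abs(W[...,2]-.018)<.006)&(rr<.26)&(hsv[...,1]<140)
    print(n,cv2.minAreaRect(W[m][:,:2].astype(np.float32)))
E
```

```text
[29.15, [0.5326, -0.3311, 0.2378], [0.2, -0.6, 0.5], ('scene', [105.2, -27.0, 71.0]), ('top', [103.7, -27.4, 128.0])]
top ((0.5530184507369995, -0.04835323989391327), (0.37962672114372253, 0.3209790885448456), 64.23250579833984)
scene ((0.5521985292434692, -0.045885324478149414), (0.3822884261608124, 0.3263412117958069), 64.30268859863281)
```

View pics/c4.png

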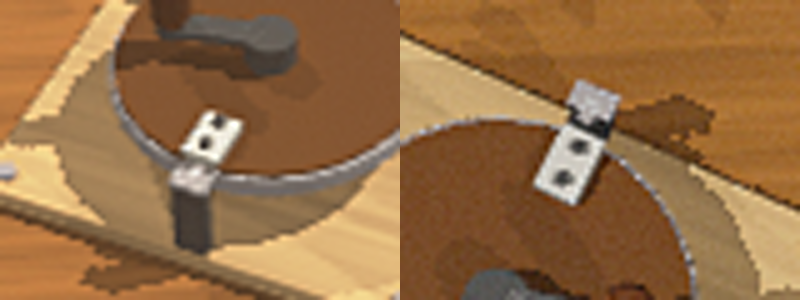

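The release left the disc still. It sits about 1.2° clockwise of centre (2–3 mm): in the right panel, bar (570,163) against pointer (594,103). There is time for one small nudge on the grip.

Call:
arm_command(increments=[[[0,-0.4,0,0,0,0,1],[0,-0.8,0,0,0,0,1],[0,-1,0,0,0,0,1]]])

```text
time_s: 29.65
ee_pos: [0.5346, -0.2219, 0.2392]
eef_rot: [-179.9, -0.0, 0.4]
contact_force: [-0.9, -0.1, -0.5]
gripper_width: 0.999
grasp_force: 0.0
```

Call:
arm_command(increments=[[[0,-0.4,0,0,0,0,1],[0,-0.8,0,0,0,0,1],[0,-1,0,0,0,0,1],[0,-1,0,0,0,0,1],[0,-1,0,0,0,0,1]]])

```text
time_s: 30.15
ee_pos: [0.5341, -0.1262, 0.2394]
eef_rot: [180.0, -0.0, 0.2]
contact_force: [0.9, -0.5, 0.9]
gripper_width: 0.997
grasp_force: 0.0
```

Call:
arm_command(increments=[[[0,0,0.3,0,0,0,1],[0,0,0.6,0,0,0,1],[0,0,0.9,0,0,0,1],[0,0,1,0,0,0,1],[0,0,1,0,0,0,0.6],[0,0,1,0,0,0,0.4],[0,0,1,0,0,0,0.2],[0,0,1,0,0,0,0.2],[0,0,1,0,0,0,0.2],[0,0,1,0,0,0,0.2]]])

```text
time_s: 31.15
ee_pos: [0.535, -0.1278, 0.1406]
eef_rot: [180.0, -0.2, 0.0]
contact_force: [-0.7, -1.0, 7.1]
gripper_width: 0.364
grasp_force: 29.5
```

```bash
python3 -c "from h import *; look(['scene'])"
```

```text
[31.15, [0.535, -0.1278, 0.1406], [-0.7, -1.0, 7.1], ('scene', [105.2, -27.0, 71.0])]
```

Call:
arm_command(increments=[[[0.045,0.009,0,0,0,0,0.2],[0.089,0.015,0,0,0,0,0.2],[0.089,0.015,0,0,0,0,0.2],[0.089,0.015,0,0,0,0,0.2],[0.089,0.015,0,0,0,0,0.2],[0.089,0.015,0,0,0,0,0.2],[0.089,0.015,0,0,0,0,0.2],[0.089,0.015,0,0,0,0,0.2],[0.089,0.015,0,0,0,0,0.2],[0.089,0.015,0,0,0,0,0.2]]])

```text
time_s: 32.2
ee_pos: [0.5439, -0.1293, 0.1406]
eef_rot: [180.0, -0.2, 0.1]
contact_force: [-0.6, -1.8, 7.0]
gripper_width: 0.365
grasp_force: 29.5
```

```bash
python3 -c "from h import *; look(['scene'])"
```

```text
[32.2, [0.5439, -0.1293, 0.1406], [-0.6, -1.8, 7.0], ('scene', [103.9, -25.0, 75.0])]
```

Call:
arm_command(increments=[[[0,0,0,0,0,0,0.4],[0,0,0,0,0,0,0.5],[0,0,0,0,0,0,0.7],[0,0,0,0,0,0,1],[0,0,0,0,0,0,1],[0,0,0,0,0,0,1],[0,0,-0.2,0,0,0,1],[0,0,-0.5,0,0,0,1],[0,0,-0.8,0,0,0,1],[0,0,-1,0,0,0,1],[0,0,-1,0,0,0,1]]])

```text
time_s: 33.35
ee_pos: [0.5444, -0.1291, 0.2421]
eef_rot: [180.0, -0.3, 0.1]
contact_force: [-0.0, 0.8, 0.1]
gripper_width: 0.999
grasp_force: 0.0
```

Call:
arm_command(increments=[[[0,0.4,0,0,0,0,1],[0,0.8,0,0,0,0,1],[0,1,0,0,0,0,1]]])

```text
time_s: 33.65
ee_pos: [0.542, -0.2324, 0.2384]
eef_rot: [179.9, 0.1, -0.1]
contact_force: [-0.1, -0.5, -0.5]
gripper_width: 0.997
grasp_force: 0.0
```

Call:
arm_command(increments=[[[0,0.4,0,0,0,0,1],[0,0.8,0,0,0,0,1],[0,1,0,0,0,0,1],[0,1,0,0,0,0,1],[0,1,0,0,0,0,1]]])

```text
time_s: 34.15
ee_pos: [0.543, -0.3281, 0.2383]
eef_rot: [-179.9, 0.1, 0.1]
contact_force: [-0.2, 0.8, 0.0]
gripper_width: 0.999
grasp_force: 0.0
```

```bash
python3 - <<'E'
from h import *
look(['scene','top','top'])
p=cv2.imread(sorted(__import__('glob').glob('pics/top_3*'))[-1])[130:190,310:390]
cv2.imwrite('pics/c5.png',cv2.resize(p,(800,600),interpolation=cv2.INTER_CUBIC))
E
```

```text
[34.15, [0.543, -0.3281, 0.2383], [-0.2, 0.8, 0.0], ('scene', [103.9, -25.0, 75.0]), ('top', [104.1, -25.6, 117.0]), ('top', [104.3, -25.6, 116.0])]
```

View pics/c5.png

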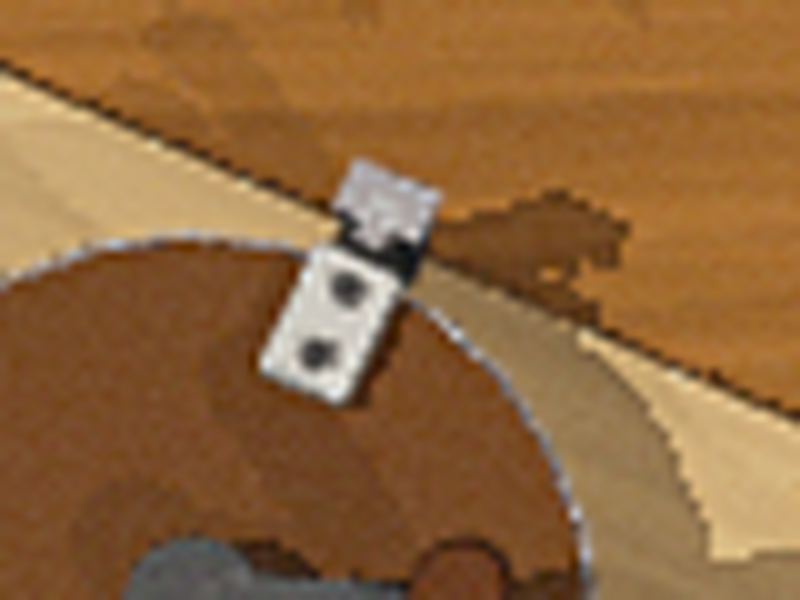

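The bar's screw line, from (317,353) to (347,287), extends to the pointer post centre at about (387,205), within about 1 mm. The disc is still and the hand is clear, so I'll hand in.

```bash
python3 -c "from h import *; print(r.finish_job())"
```

```text
the job is handed in; nothing more can be done
None
```

The disc held about 16–17.5 turns per minute (camera averages) for roughly 12 s, the last 8 s near 17.5. It then stopped with the clamp bar within about 1–2 mm of the pointer, I let go of the grip with it at rest, and handed the job in at about 34 s.

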